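# Scrape the offcuts off the bench plate

### The arm

A 7-joint arm with a two-finger parallel gripper is mounted at the origin on the work surface. World frame = base frame: x ahead of the robot, y to its left, z up, the work surface at z = 0. Lengths are in mm, angles in rad, forces in N, time in s.
With the tool pointing down it reaches from about 400 to 875 mm from the base axis. Payload 4.4 kg.
Tool frame: the origin (TCP) lies midway between the tips of the shut fingers; the grasp point (between the pads) lies 19 mm behind it; z points along the fingers, y is the line along which they close (so a half turn about z gives the same grasp; the last joint's range is limited). The gripper opens to 85 mm and grips with 20 to 120 N. Pads are 22 mm wide; open, the fingers measure 114 mm over their backs; the gripper's body (76 mm by 85 mm) begins 54 mm behind the grasp point. The pads swing forward as they close: fully open they stand 13 mm farther back than shut.
Start: joints at [-1.372, 0.628, 0.038, 1.517, -0.027, 0.996, -0.02], TCP at [170.091, 627.365, 231.313] pointing down, gripper open.
Joint ranges: [-3.06, 3.06], [-0.37, 2.12], [-1.25, 1.32], [0.18, 2.47], [-1.1, 4.24], [0.23, 1.98], [-2.94, 2.94]. Speed limits (rad/s): [2.57, 2.57, 3.14, 3.14, 3.14, 3.14, 3.14].

### API

Orientations are given as [roll, pitch, yaw] about the fixed x, y, z axes, in that order (R = Rz(yaw) Ry(pitch) Rx(roll)).
In Python, from cell import ctrl gives the robot as it stands.
- The arm moves only by the shell command python3 -m crank 'ROWS' [OPENING]. ROWS is JSON, a list that holds one entry, the list of rows, each a list of 4 numbers: the shift along the tool's x, y, z normalised to -1 to 1, where 1 is 2.5 cm, then the turn about the tool's z normalised to -1 to 1, where 1 is 0.08 rad. In form: [[[dx, dy, dz, turn], ...]]. A call has 1 to 12 rows; each row shifts and turns the commanded pose from where the row before left it, along the tool's axes as they then stand; what a row does not reach is not made up. A row lasts 1/12 s, in which the tool goes at most 41.7 mm and 7.16 degrees, less where a joint would pass 70% of its speed; a pose out of reach is approached as far as the arm can. A call with a number of a shift or a turn outside -1 to 1 is refused whole. A call with a gripper value outside its range is refused whole. OPENING is the closure, from -1 (fully open) to 1 (shut), set as the call begins (- or left out, the last holds). The fingers move at their own pace and stop on an object; the grip force is fixed at half the most. Time passes only in rows, so rows that do not move let the fingers close. It gives the time, the measured TCP pose, the force, the opening and the grip force at its end, in the units of the state.
- ctrl.read_state(): the state, without advancing time (a new reading comes with each control period).
- ctrl.get_image(name): name is "side" or "top" or "wrist"; returns a dict with "img" (480x640x3 uint8, red, green, blue), "intrinsics" (3x3 intrinsics, pixels), "extrinsics" (4x4, takes a point from camera to world coordinates). Camera axes: x right, y up, looking along -z (the intrinsics and any distortion apply to the point x, -y, -z); pixel columns grow to the right and rows downward; lengths in mm; the calibration is good to about 2 mm. A picture is of the moment at which its call begins. There is no depth.
- ctrl.finish_job(): hands the job in; it is judged then, once.
Trained networks look in the newest picture that a camera, given by its name, has taken for a name from the list of things; names that differ only in an ending like _2 or _b are one class to them, and where a whole thing is asked for, a point or a joint stands for the part that bears it (a point fixed in the world has none). Each returns a list of dicts, best first, with "confidence" (0 to 1); they miss things now and then, are a little off and sometimes report something else, mostly with a low value. They report only what shows in the picture. A call takes as long as a camera call. They do not tell look-alikes from the thing itself.
- ctrl.find_in(camera, target): "position" ([row, column] in pixels, amid what is visible of it).
- ctrl.trace(camera, target): "mask" (480x640 bool, what is visible of it) and "position" ([row, column] in pixels, amid what is visible of it).
- ctrl.place_of(camera, target): "position" ([row, column] in pixels: a listed point, or the origin of a listed thing).
The state is a dict: "clock": time; "qpos": joint angles; "qd": joint speeds; "tau": joint torques, N m; "eef_pos": TCP position; "tool_rot": TCP orientation; "force": force on the tool from outside, world axes, zero at the start; "torque": the same for the moment, N m; "width": finger opening in mm; "gripper_force": force on a finger pad.
Only numpy, scipy, OpenCV 4.12 (cv2) and the standard library are available. Lean on these libraries where they do the work, as an engineer would, in place of code of your own. Each camera call takes 0.05 s, during which the arm holds its last target. There are 200 camera calls.

### The job

Pick up the wooden scraper block and use it to wipe all four wooden offcuts off the steel bench plate into the catch tray beside it; do not touch the offcuts with the gripper, and leave the brass vase and the steel cube standing where they are on the plate. Then stand the scraper back on its cork pad, upright, lying along the pad and wholly on it, and let go.

Things in the scene. Friction and masses are not known exactly. Their poses are not given: they have to be found in the camera images.
- plate: bench plate, fixed: a steel sheet on a dark wooden block, 280 mm along its x, 240 mm along its y, 45 mm high. Origin: centre of its underside; its flat top is 45 mm above the bench. Its x points roughly away from the robot.
- tray: catch tray, fixed, open grey plastic box, 260 (x) x 150 (y) x 38 mm high, walls and floor 4 mm, standing against the plate's left (+y) or right (-y) edge with its rim 7 mm lower than the plate's top. Origin: centre of its underside; axes roughly parallel to the plate's.
- tray_in (a point): centre of the tray's inner floor.
- pad: cork pad, fixed flat on the bench beside the plate, on the other side from the tray, 190 (x) x 80 (y) x 8 mm thick. Origin: centre of its underside.
- scraper: wooden scraper block standing on the cork pad, loose, about 0.2 kg, dark: a bar 150 mm long (x) x 34 mm wide (y) x 34 mm high, with a grip rib on top, 80 mm long (x), 24 mm thick (y), from 34 to 82 mm above its underside. Origin: centre of its underside (which rests on the pad, 8 mm above the bench). Take it by the rib from above, fingers closing along its y; its long face pushes the offcuts.
- chip_strip: loose wooden offcut on the plate, a straight strip 64 x 22 x 15 mm, about 18 g. Origin: middle of its underside as it lies at the start.
- chip_ell: loose wooden offcut on the plate, an L-shaped piece about 48 x 44 x 16 mm (arms 20 to 24 mm wide), about 18 g. Origin: middle of its underside as it lies at the start.
- chip_stub: loose wooden offcut on the plate, a stubby block 46 x 34 x 20 mm, about 18 g. Origin: middle of its underside as it lies at the start.
- chip_step: loose wooden offcut on the plate, a stepped piece 56 x 28 mm, 10 mm thick at one end and 20 mm at the other, about 18 g. Origin: middle of its underside as it lies at the start.
- vase: small turned brass vase standing on the far part of the plate, 40 mm in diameter, 60 mm high; to be left alone. Origin: centre of its underside.
- dap: dark steel cube, 40 mm, standing on the far part of the plate; to be left alone. Origin: centre of its underside.
There are look-alikes about, which are no part of the job. What is shaped like the chip_strip but blue or orange is not meant. What is shaped like the scraper but purple is not meant.

How it is judged (in metres and radians):
On the way, in this order (a step that is already met when the one before it is completed fails the run):
1. the scraper is held in the gripper and has been lifted off its pad (z of scraper in the frame of pad above 0.03 m and contact force between the fingers and scraper above 0.5 N), for 0.1 s.
2. all four offcuts lie in the tray (x of chip_strip in the frame of tray_in between -0.13 and 0.13 m and y of chip_strip in the frame of tray_in between -0.075 and 0.075 m and z of each of chip_strip, chip_ell, chip_stub, chip_step in the frame of tray_in below 0.042 m and x of chip_ell in the frame of tray_in between -0.13 and 0.13 m and y of chip_ell in the frame of tray_in between -0.075 and 0.075 m and x of chip_stub in the frame of tray_in between -0.13 and 0.13 m and y of chip_stub in the frame of tray_in between -0.075 and 0.075 m and x of chip_step in the frame of tray_in between -0.13 and 0.13 m and y of chip_step in the frame of tray_in between -0.075 and 0.075 m), for 0.2 s.
At the end, for the whole second after the job is handed in: All four offcuts lie at rest in the tray (origins under 42 mm above its floor); the scraper stands upright at rest on the cork pad, within 30 mm of its centre along each pad axis and 0.35 rad of its long direction; the vase and cube stand upright within 12 mm of where they began (all of step 2 and x of scraper in the frame of pad between -0.03 and 0.03 m and y of scraper in the frame of pad between -0.03 and 0.03 m and z of scraper in the frame of pad below 0.014 m and angle between scraper's own z axis and vertical below 0.1 rad and angle between the x axis of scraper and the x axis of pad, either way round below 0.35 rad and linear speed of scraper below 0.03 m/s and linear speed of each of chip_strip, chip_ell, chip_stub, chip_step below 0.05 m/s and distance of each of vase, dap from where it was at the start of the episode below 0.012 m and angle between each of vase, dap's own z axis and vertical below 0.2 rad); the robot touches nothing.
It fails at once if the gripper or the arm touches an offcut (contact force between any of the fingers, the arm and chip_strip above 0.5 N or contact force between any of the fingers, the arm and chip_ell above 0.5 N or contact force between any of the fingers, the arm and chip_stub above 0.5 N or contact force between any of the fingers, the arm and chip_step above 0.5 N).
It fails at once if the vase or the cube is moved more than 12 mm or tipped (distance of any of vase, dap from where it was at the start of the episode above 0.012 m or angle between any of vase, dap's own z axis and vertical above 0.3 rad).
It also fails if it takes over 45 s, if anything falls off the work surface, if the arm or the gripper's body presses on something with over 40 N, if the wrist force passes 120 N, or if a joint passes its speed limit or range.

## Working session

There is one attempt and no reset: what is moved stays moved. The work goes in short steps, Python scripts to look and compute and a shell command to move; the robot and the scene stay as the last step left them, time stands still between calls to the robot, and variables do not carry over. Pictures are saved under pics/ and viewed, at most 10 in all, crops included, and the job is handed in when it is done.

```bash
mkdir -p pics; ls
cat > h.py <<'E'
import numpy as np, cv2
from cell import ctrl
def ray(im,rc):
    K=np.array(im["intrinsics"]);T=np.array(im["extrinsics"])
    d=np.linalg.inv(K)@[rc[1],rc[0],1.]
    d=T[:3,:3]@(d*[1,-1,-1]); return T[:3,3],d
def at(im,rc,z):
    o,d=ray(im,rc); return (o+d*(z-o[2])/d[2])
E
python3 - <<'E'
from h import *
print(ctrl.read_state())
for c in["top","side"]:
    im=ctrl.get_image(c); cv2.imwrite(f"pics/{c}0.png",im["img"][:,:,::-1])
    print(c,np.array(im["extrinsics"])[:3,3].round(),np.array(im["intrinsics"]).round(1).tolist(), [k for k in im])
    for n,z in dict(plate=0,tray=0,tray_in=4,pad=0,scraper=8,chip_strip=45,chip_ell=45,chip_stub=45,chip_step=45,vase=45,dap=45).items():
        r=ctrl.place_of(c,n)
        for q in r[:3]: print(n,np.round(q["position"]),round(q["confidence"],2),at(im,q["position"],z).round(0)[:2])
E
```

```text
pics
{'clock': 0.0, 'qpos': array([-1.37181659,  0.62934454,  0.03844597,  1.51833019, -0.02696918,
        0.99629531, -0.02001437]), 'qd': array([ 1.15470822e-03,  1.95557464e-05,  1.71048915e-03,  2.94871918e-04,
        1.94644187e-05, -1.06242676e-03, -9.43935274e-04]), 'tau': array([ 7.39585848e-04, -5.63405156e+01,  1.22640911e+00, -1.93440181e+01,
        1.10477814e-02,  1.06668868e-02, -9.02143086e-06]), 'eef_pos': array([169.92718802, 626.77063976, 230.40228732]), 'tool_rot': array([-3.13973408e+00,  5.18944132e-05,  2.87681297e+00]), 'force': array([-0.17987047, -0.10587898, -0.39774991]), 'torque': array([-0.03784201,  0.03359707,  0.02452266]), 'gripper_force': 0.0, 'width': 85.72137224142053}
top [ 344.  -44. 1120.] [[586.4, 0.0, 310.9], [0.0, 586.4, 232.0], [0.0, 0.0, 1.0]] ['img', 'intrinsics', 'extrinsics']
plate [218. 284.] 0.6 [530.  35.]
tray [242. 181.] 0.73 [488. 236.]
tray_in [243. 182.] 0.55 [484. 232.]
pad [222. 388.] 0.58 [ 518. -165.]
scraper [116. 472.] 0.91 [ 725. -335.]
scraper [220. 390.] 0.76 [ 522. -168.]
chip_strip [347. 184.] 0.91 [290. 215.]
chip_
[... 340 characters left out ...]
p [163. 236.] 0.73 [630. 121.]
side [  43. -592.  918.] [[563.9, 0.0, 311.1], [0.0, 563.9, 250.1], [0.0, 0.0, 1.0]] ['img', 'intrinsics', 'extrinsics']
plate [218. 358.] 0.28 [680.  19.]
tray [206. 232.] 0.88 [484. 232.]
tray_in [204. 235.] 0.9 [491. 231.]
pad [306. 361.] 0.77 [ 521. -160.]
pad [207. 233.] 0.46 [484. 229.]
scraper [303. 495.] 0.76 [ 723. -327.]
scraper [301. 366.] 0.58 [ 532. -163.]
chip_strip [238. 262.] 0.71 [457.  76.]
chip_strip [360. 285.] 0.57 [ 318. -179.]
chip_ell [266. 288.] 0.75 [453. -17.]
chip_stub [242. 320.] 0.84 [543. -10.]
chip_step [221. 287.] 0.95 [528.  81.]
vase [221. 359.] 0.91 [643. -18.]
dap [185. 314.] 0.67 [643. 128.]
dap [221. 356.] 0.31 [639. -15.]
```

View pics/top0.png

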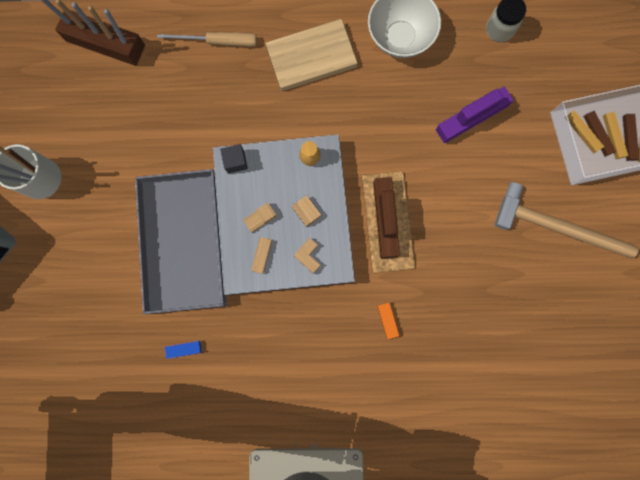

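View pics/side0.png

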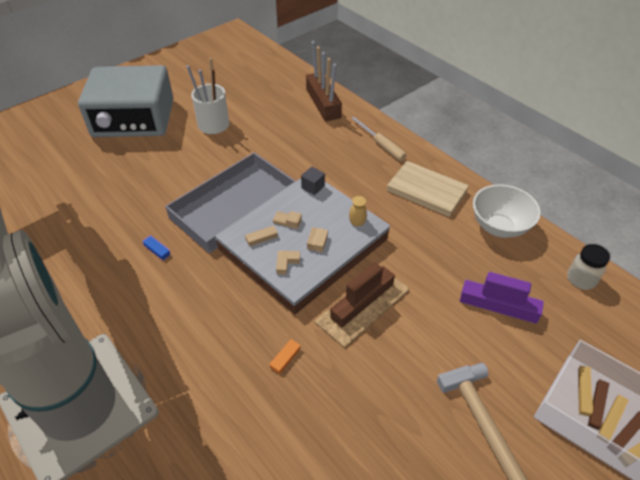

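The top view shows the tray left (pixels about 135–222), the plate, four chips near (256,262), (217,261), (210,306) and (256,309), and the pad with the dark scraper at (220,388). Vase (153,310) and cube (158,234) are on the far part. The blue, orange and purple look-alikes are off the plate.

Run:
```python
from h import *
def rect(im,m,z):
    m=m.astype(np.uint8); c=max(cv2.findContours(m,0,2)[0],key=cv2.contourArea)[:,0,:]
    p=np.array([at(im,(r,q),z)[:2] for q,r in c],np.float32)
    b=cv2.boxPoints(cv2.minAreaRect(p)); 
    e=sorted([b[1]-b[0],b[2]-b[1]],key=np.linalg.norm)
    a=np.degrees(np.arctan2(*e[1][::-1]))
    return b.mean(0).round(),[round(float(np.linalg.norm(x))) for x in e],round(float((a+90)%180-90),1),p.min(0).round(),p.max(0).round()
for c in["top","side"]:
    im=ctrl.get_image(c)
    for n,z in dict(plate=45,tray=38,pad=8,scraper=42,chip_strip=60,chip_ell=61,chip_stub=65,chip_step=60,vase=45,dap=85).items():
        for q in ctrl.trace(c,n)[:3]:
            if q["confidence"]>.3: print(c,n,round(q["confidence"],2),np.round(q["position"]),*rect(im,q["mask"],z))
im=ctrl.get_image("top")
print("plate corners",[at(im,p,45)[:2].round() for p in[(148,214),(136,338),(283,353),(294,222)]])
print("rib top",at(im,(192,386),90).round(),at(im,(236,390),90).round())
```

```text
top plate 0.74 [218. 282.] [533.  37.] [240, 281] 5.0 [385. -92.] [680. 166.]
top tray 0.65 [243. 175.] [487. 231.] [156, 263] 5.6 [351. 142.] [622. 316.]
top pad 0.76 [223. 397.] [ 521. -163.] [83, 190] 4.9 [ 424. -211.] [ 617. -115.]
top scraper 0.79 [112. 472.] [ 718. -329.] [43, 159] -59.9 [ 663. -403.] [ 769. -255.]
top scraper 0.66 [218. 391.] [ 523. -156.] [40, 155] 3.3 [ 445. -180.] [ 600. -134.]
top chip_strip 0.9 [321. 389.] [ 333. -153.] [23, 58] 12.5 [ 305. -167.] [ 361. -138.]
top chip_strip 0.81 [348. 183.] [287. 214.] [21, 64] -79.1 [275. 183.] [302. 246.]
top chip_strip 0.78 [253. 262.] [454.  74.] [25, 68] -16.5 [420.  55.] [486.  94.]
top chip_ell 0.97 [257. 306.] [451. -16.] [46, 49] 47.1 [422. -32.] [483.  15.]
top chip_stub 0.59 [210. 306.] [533.  -9.] [35, 49] 34.7 [506. -33.] [560.  16.]
top chip_stub 0.55 [216. 391.] [ 518. -154.] [37, 148] 3.3 [ 445. -175.] [ 593. -134.]
top chip_step 0.91 [215. 259.] [523.  77.] [33, 57] -56.7 [497.  48.] [551. 107.]
top vase 0.66 [210. 308.] [536.  -8.] [36, 49] 37.3 [511. -33.] [564.  17.]
top vase 0.57 [151. 307.] [646. -
[... 884 characters left out ...]
p 0.72 [239. 259.] [452.  68.] [37, 67] -17.1 [417.  46.] [489.  93.]
side chip_ell 0.65 [261. 286.] [450. -21.] [47, 58] 49.9 [417. -40.] [483.  13.]
side chip_stub 0.91 [240. 320.] [531. -15.] [40, 66] 36.5 [498. -48.] [563.  16.]
side chip_step 0.86 [219. 288.] [523.  73.] [45, 59] -51.0 [494.  40.] [552. 103.]
side chip_step 0.35 [244. 303.] [519.  15.] [261, 295] 5.0 [ 364. -125.] [673. 153.]
side vase 0.59 [212. 358.] [662.   4.] [39, 88] 47.8 [626. -30.] [700.  41.]
side dap 0.74 [180. 316.] [621. 107.] [63, 69] 12.3 [589.  69.] [654. 144.]
plate corners [array([660., 164.]), array([678., -71.]), array([400., -93.]), array([384., 147.])]
rib top [ 559. -154.   90.] [ 480. -158.   90.]
```

```bash
python3 -m crank '[[[-1,0,0,-1],[-1,0,0,-1],[-1,0,0,-1],[-1,0,0,-1],[-1,-1,0,0],[-1,-1,0,0],[-1,-1,0,0],[-1,-1,0,0],[-1,-1,0,0],[-1,-1,0,0],[-1,-1,0,0],[-1,-1,0,0]]]' -1; python3 -m crank '[[[0,-1,0,0],[0,-1,0,0],[0,-1,0,0],[0,-1,0,0],[0,-1,0,0],[0,-1,0,0],[0,-1,0,0],[0,-1,0,0],[0,-1,0,0],[0,-1,0,0],[0,-1,0,0],[0,-1,0,0]]]'
```

```text
clock: 3.35
eef_pos: [480.6, 423.0, 231.4]
tool_rot: [3.141, 0.0, -3.086]
force: [0.1, 0.3, -0.7]
width: 85.6
gripper_force: 0.0
clock: 4.35
eef_pos: [496.0, 123.6, 231.5]
tool_rot: [3.142, 0.0, -3.086]
force: [-0.2, -0.3, 0.1]
width: 85.4
gripper_force: 0.0
```

```bash
python3 -m crank '[[[-0.16,-1,0,0],[-0.16,-1,0,0],[0,-1,0,0],[0,-1,0,0],[0,-1,0,0],[0,-1,0,0],[0,-1,0,0],[0,-1,0,0],[0,-1,0,0],[0,-1,0,0],[0,-1,0,0],[0,-0.4,0,0]]]'
python3 - <<'E'
from h import *
im=ctrl.get_image("wrist"); cv2.imwrite("pics/w1.png",im["img"][:,:,::-1])
r=ctrl.place_of("wrist","scraper"); print([(q["position"],q["confidence"],at(im,q["position"],8)) for q in r])
for q in ctrl.trace("wrist","scraper")[:2]:
    c=max(cv2.findContours(q["mask"].astype(np.uint8),0,2)[0],key=cv2.contourArea)[:,0,:]
    p=np.array([at(im,(b,a),42)[:2] for a,b in c],np.float32); print(cv2.minAreaRect(p))
print(ctrl.read_state()["eef_pos"],np.array(im["extrinsics"]).round(2),im["intrinsics"])
E
```

```text
clock: 5.35
eef_pos: [519.4, -163.8, 231.5]
tool_rot: [-3.139, 0.0, -3.091]
force: [0.3, -0.8, 0.3]
width: 85.4
gripper_force: 0.0
[([205.2, 324.3], 0.93, array([ 528.00927432, -157.29129774,    8.        ])), ([344.0, 626.9], 0.71, array([657.09175008, 157.6248391 ,   8.        ]))]
((524.9241943359375, -157.0437469482422), (151.29127502441406, 35.84798812866211), 4.124364852905273)
[ 519.51771255 -159.01968953  231.19747813] [[-5.0000e-02 -9.5000e-01 -3.2000e-01  4.3856e+02]
 [ 1.0000e+00 -5.0000e-02 -1.0000e-02 -1.6675e+02]
 [-0.0000e+00 -3.2000e-01  9.5000e-01  3.7381e+02]
 [ 0.0000e+00  0.0000e+00  0.0000e+00  1.0000e+00]] [[413.78313719   0.         317.58981164]
 [  0.         413.78313719 239.2184997 ]
 [  0.           0.           1.        ]]
```

View pics/w1.png

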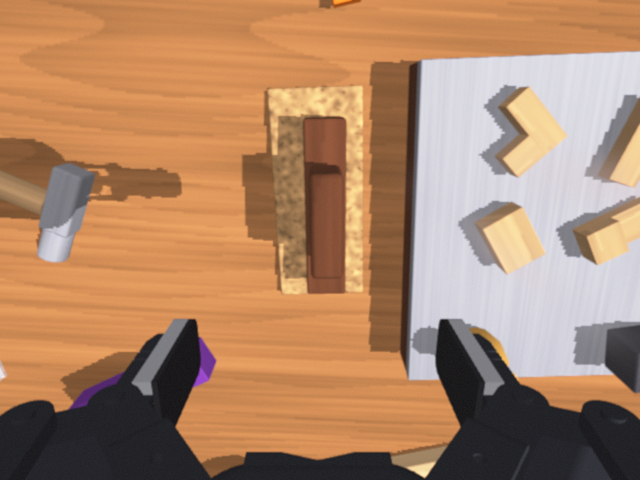

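The wrist picture shows the scraper upright on the pad (bar from pixel (118,325) to (292,325)), square between the fingers. I'll descend and grip.

```bash
python3 -m crank '[[[-0.16,0.05,1,0],[0,0,1,0],[0,0,1,0],[0,0,1,0],[0,0,1,0],[0,0,1,0],[0,0,0.8,0],[0,0,0.4,0],[0,0,0,0]]]'; python3 -m crank '[[[0,0,0,0],[0,0,0,0],[0,0,0,0],[0,0,0,0],[0,0,0,0],[0,0,0,0],[0,0,0,0],[0,0,0,0]]]' 1
```

```text
clock: 6.25
eef_pos: [522.3, -155.2, 49.4]
tool_rot: [3.139, -0.004, -3.084]
force: [-0.0, -0.4, 0.1]
width: 85.5
gripper_force: 0.0
clock: 6.92
eef_pos: [524.1, -158.1, 52.2]
tool_rot: [-3.141, 0.001, -3.087]
force: [-1.1, 0.6, 5.9]
width: 23.0
gripper_force: 59.9
```

```bash
python3 -m crank '[[[0,0,-0.5,0],[0,0,-1,0],[0,0,-1,0],[0,0,-1,-0.4],[0,0,-0.5,0],[0.4,0.9,0,0],[0.4,0.96,0,0],[0,1,0,0],[0,0.98,0,0],[0,0,0,0],[0,0,0,0]]]'
python3 - <<'E'
from h import *
s=ctrl.read_state();e=s["eef_pos"];c,n=np.cos(.087),np.sin(.087)
print(e,s["tool_rot"],"uv",e[0]*c+e[1]*n,-e[0]*n+e[1]*c,s["width"])
im=ctrl.get_image("side"); cv2.imwrite("pics/s1.png",im["img"][100:400,150:550,::-1].repeat(2,0).repeat(2,1))
E
```

```text
clock: 7.83
eef_pos: [495.0, -62.4, 151.3]
tool_rot: [3.141, -0.0, -3.051]
force: [-0.7, -0.8, -2.1]
width: 23.5
gripper_force: 59.3
[494.9574841  -62.36503448 151.27192871] [ 3.14097302e+00 -4.69274888e-04 -3.05101807e+00] uv 487.66658271200833 -105.13616268213131 23.526394141994302
```

View pics/s1.png

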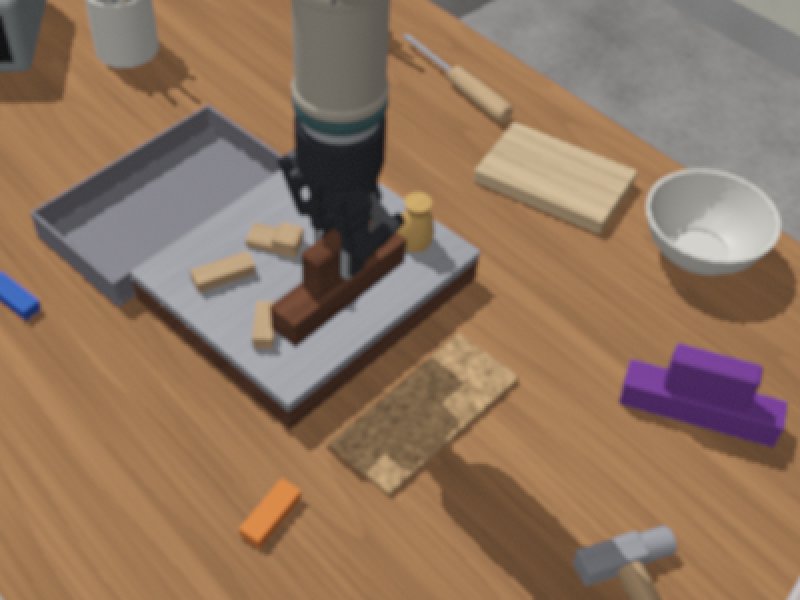

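```bash
python3 - <<'E'
from h import *
im=ctrl.get_image("side")
for p in[(308,273),(325,292),(237,405)]: 
    w=at(im,(p[0]/2+100,p[1]/2+150),142); print(w.round(),"u",w[0]*.996+w[1]*.087)
for q in ctrl.place_of("side","scraper"): print(q["confidence"],at(im,q["position"],108))
E
python3 -m crank '[[[0,-0.12,1,0],[0,0,1,0],[0,0,0.42,0],[0,0,0,0],[0,0,0,0]]]'
```

```text
[422. -58. 142.] u 414.77105193377537
[422. -85. 142.] u 413.2097982576054
[572. -70. 142.] u 563.479478350624
0.94 [496.86509395 -70.68156328 108.        ]
0.59 [ 643.36010167 -359.44376122  108.        ]
0.21 [ 461.91582559 -210.68826392  108.        ]
clock: 8.4
eef_pos: [495.2, -68.3, 90.1]
tool_rot: [-3.141, -0.001, -3.057]
force: [-0.1, 1.2, -1.6]
width: 23.3
gripper_force: 59.3
```

Bar ends measured at u≈414 and 563, so it covers all the chips. I'll sweep now.

```bash
python3 -m crank '[[[0,0.3,0,0],[0,0.4,0,0],[0,0.4,0,0],[0,0.4,0,0],[0,0.4,0,0],[0,0.4,0,0],[0,0.4,0,0],[0,0.4,0,0],[0,0.4,0,0],[0,0.4,0,0],[0,0.4,0,0],[0,0.3,0,0]]]'
python3 - <<'E'
from h import *
im=ctrl.get_image("top"); cv2.imwrite("pics/t2.png",im["img"][100:340,100:440,::-1].repeat(2,0).repeat(2,1))
print(ctrl.read_state()["eef_pos"],ctrl.read_state()["force"])
E
```

```text
clock: 9.4
eef_pos: [485.4, 49.0, 90.8]
tool_rot: [3.141, -0.0, -3.054]
force: [-0.4, -0.2, -2.3]
width: 23.6
gripper_force: 59.3
[485.25513411  50.70993342  90.77184044] [-0.00648983  1.17310713 -1.01451469]
```

View pics/t2.png

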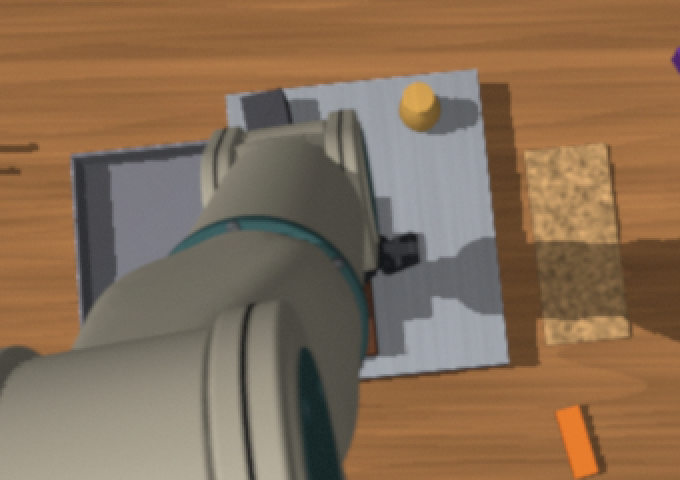

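The plate behind the bar is clear and the vase is untouched. The arm hides the rest, so I'll push on over the edge.

```bash
python3 -m crank '[[[0,0.3,0,0],[0,0.4,0,0],[0,0.4,0,0],[0,0.4,0,0],[0,0.4,0,0],[0,0.4,0,0],[0,0.4,0,0],[0,0.4,0,0],[0,0.4,0,0],[0,0.4,0,0],[0,0.4,0,0],[0,0.4,0,0]]]'
python3 - <<'E'
from h import *
print(ctrl.read_state()["eef_pos"],ctrl.read_state()["force"])
im=ctrl.get_image("side"); cv2.imwrite("pics/s2.png",im["img"][100:340,120:440,::-1].repeat(2,0).repeat(2,1))
E
```

```text
clock: 10.45
eef_pos: [475.2, 165.8, 90.8]
tool_rot: [3.141, 0.0, -3.054]
force: [0.3, 0.3, -2.0]
width: 23.3
gripper_force: 59.3
[475.16882294 165.78603067  90.79404831] [ 0.34756195  0.34115043 -1.98977532]
```

View pics/s2.png

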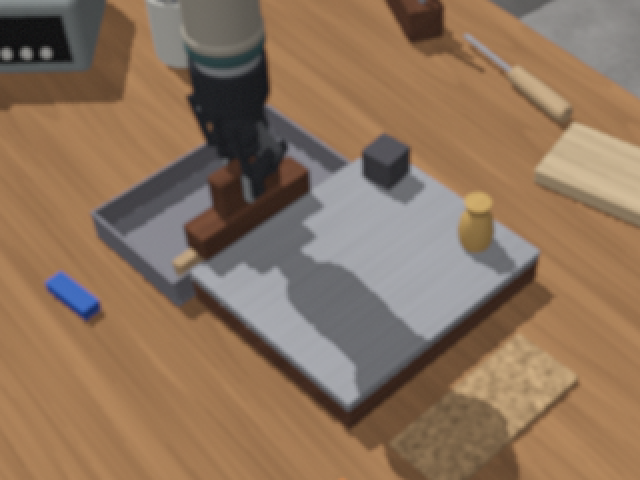

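The plate is clear; one chip shows at the near end of the bar, crop pixel (262,185). I'll lift and back off to look in the tray.

```bash
python3 -m crank '[[[0,0,-1,0],[0,0,-1,0],[0,-0.5,-0.6,0],[0,-1,0,0],[0,-1,0,0],[0,-1,0,0],[0,-1,0,0],[0,-1,0,0],[0,-1,0,0],[0,-1,0,0],[0,-1,0,0],[0,-1,0,0]]]'
python3 - <<'E'
from h import *
print(ctrl.read_state()["eef_pos"])
im=ctrl.get_image("side"); cv2.imwrite("pics/s3.png",im["img"][130:300,120:380,::-1].repeat(3,0).repeat(3,1))
t=ctrl.get_image("top")
for c,m in(("side",im),("top",t)):
  for n in["chip_strip","chip_ell","chip_stub","chip_step"]:
    for q in ctrl.place_of(c,n)[:3]: print(c,n,round(q["confidence"],2),np.round(q["position"]),at(m,q["position"],8).round()[:2])
E
```

```text
clock: 11.5
eef_pos: [495.8, -73.2, 155.8]
tool_rot: [-3.142, -0.0, -3.055]
force: [0.3, -0.5, -1.6]
width: 23.4
gripper_force: 59.5
[495.78142612 -73.15247644 155.78523178]
side chip_strip 0.88 [360. 286.] [ 330. -164.]
side chip_strip 0.83 [247. 157.] [287. 229.]
side chip_strip 0.66 [213. 245.] [489. 190.]
side chip_ell 0.78 [228. 220.] [420. 187.]
side chip_stub 0.76 [202. 267.] [548. 184.]
side chip_step 0.8 [194. 246.] [527. 236.]
top chip_strip 0.68 [241. 207.] [487. 183.]
top chip_ell 0.65 [212. 206.] [544. 186.]
top chip_ell 0.5 [278. 212.] [416. 172.]
top chip_stub 0.55 [215. 206.] [537. 186.]
top chip_step 0.6 [221. 182.] [526. 233.]
```

View pics/s3.png

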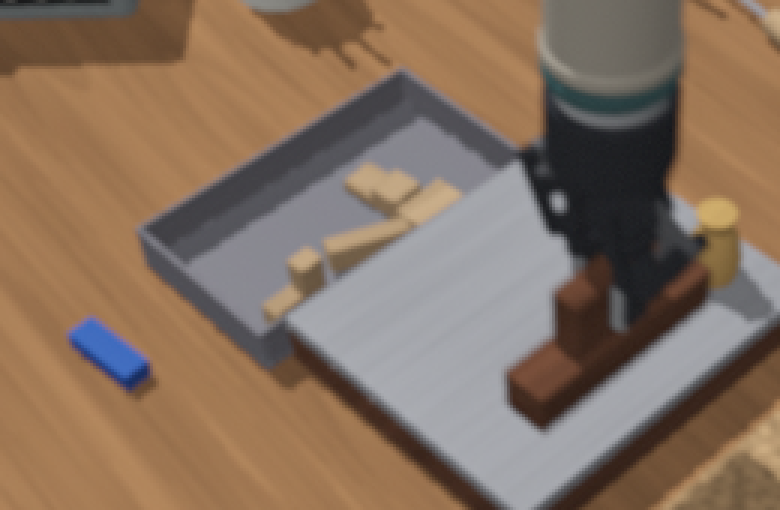

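All four chips are in the tray: step (185,380), stub (205,430), strip (240,365) and ell (285,295) in the crop. The plate is clear. Now I'll put the scraper back.

```bash
python3 -m crank '[[[-0.34,-0.9,0,0],[-0.34,-0.9,0,0],[0,-1,0,0],[0,-0.92,0,0],[0,0,0.8,0],[0,0,1,0],[0,0,1,0],[0,0,0.7,0],[0,0,0.3,0],[0,0,0.2,0],[0,0,0.1,0],[0,0,0,0]]]'
python3 - <<'E'
from h import *
s=ctrl.read_state();print(s["eef_pos"],s["force"])
for c in["side","top"]:
  im=ctrl.get_image(c)
  for q in ctrl.place_of(c,"scraper"): print(c,q["confidence"],at(im,q["position"],10).round(),np.round(q["position"]))
im=ctrl.get_image("side"); cv2.imwrite("pics/s4.png",im["img"][200:360,260:460,::-1].repeat(3,0).repeat(3,1))
E
```

```text
clock: 13.0
eef_pos: [521.5, -163.0, 53.6]
tool_rot: [-3.141, 0.001, -3.054]
force: [0.2, 0.5, -1.5]
width: 23.1
gripper_force: 59.5
[ 521.48499932 -163.00393057   53.61224302] [ 0.22870042  0.49844586 -1.53674866]
side 0.97 [ 525. -170.   10.] [305. 366.]
side 0.84 [ 718. -329.   10.] [304. 495.]
top 0.61 [ 721. -335.   10.] [117. 472.]
```

View pics/s4.png

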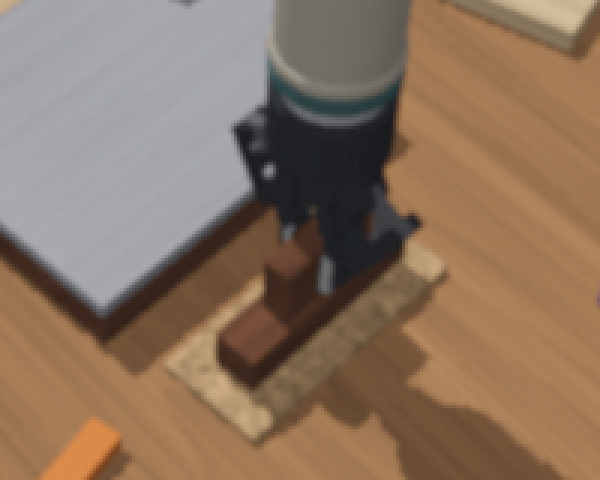

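The scraper sits centred on the pad and along it, about 2 mm up and still hanging on the wrist force. I'll ease it down until the force changes.

```bash
python3 -m crank '[[[0,0,0.05,0],[0,0,0.04,0],[0,0,0,0],[0,0,0,0]]]'
```

```text
clock: 13.58
eef_pos: [521.4, -163.2, 51.4]
tool_rot: [-3.141, 0.001, -3.054]
force: [0.1, -0.1, 1.9]
width: 23.4
gripper_force: 60.2
```

Contact. Release, then retreat upward.

```bash
python3 -m crank '[[[0,0,0,0],[0,0,0,0],[0,0,0,0],[0,0,0,0],[0,0,0,0],[0,0,0,0],[0,0,-0.3,0],[0,0,-1,0],[0,0,-1,0],[0,0,-1,0],[0,0,-1,0],[0,0,-1,0]]]' -1
python3 -m crank '[[[0,0,-1,0],[0,0,-1,0],[0.5,0,0,0],[1,0,0,0],[1,0,0,0],[1,0,0,0],[0,0,0,0],[0,0,0,0]]]'
python3 - <<'E'
from h import *
ims={c:ctrl.get_image(c) for c in["top","side"]}
for n,z in dict(scraper=8,chip_strip=8,chip_ell=8,chip_stub=8,chip_step=8,vase=45,dap=45).items():
  for c in ims:
    for q in ctrl.place_of(c,n)[:2]: print(c,n,round(q["confidence"],2),at(ims[c],q["position"],z).round()[:2],np.round(q["position"]))
a=ims["top"]["img"][130:320,120:430,::-1].repeat(2,0).repeat(2,1)
cv2.imwrite("pics/f.png",a)
E
```

```text
clock: 14.58
eef_pos: [520.7, -163.1, 185.3]
tool_rot: [-3.142, 0.0, -3.054]
force: [1.1, 0.1, -0.7]
width: 85.6
gripper_force: 0.0
clock: 15.25
eef_pos: [432.9, -171.0, 234.3]
tool_rot: [-3.141, 0.001, -3.056]
force: [1.5, 0.5, 0.7]
width: 85.6
gripper_force: 0.0
top scraper 0.81 [ 718. -336.] [119. 473.]
top scraper 0.55 [ 520. -172.] [220. 392.]
side scraper 0.84 [ 525. -168.] [305. 365.]
side scraper 0.8 [ 721. -330.] [304. 495.]
top chip_strip 0.93 [487. 185.] [241. 206.]
top chip_strip 0.59 [282. 231.] [350. 180.]
side chip_strip 0.6 [ 327. -162.] [361. 284.]
side chip_strip 0.59 [489. 191.] [213. 244.]
top chip_ell 0.77 [416. 171.] [278. 213.]
side chip_ell 0.75 [419. 187.] [228. 219.]
side chip_ell 0.64 [529. 239.] [194. 246.]
top chip_stub 0.95 [544. 187.] [212. 206.]
side chip_stub 0.58 [546. 185.] [203. 266.]
side chip_stub 0.4 [481. 226.] [206. 232.]
top chip_step 0.88 [532. 233.] [218. 182.]
side chip_step 0.82 [529. 232.] [195. 248.]
side chip_step 0.43 [664.   9.] [221. 356.]
top vase 0.64 [642. -12.] [156. 307.]
side vase 0.53 [638. -20.] [223. 358.]
top dap 0.92 [633. 126.] [162. 234.]
side dap 0.52 [638. 124.] [187. 314.]
side dap 0.45 [509.  -0.] [247. 304.]
```

View pics/f.png

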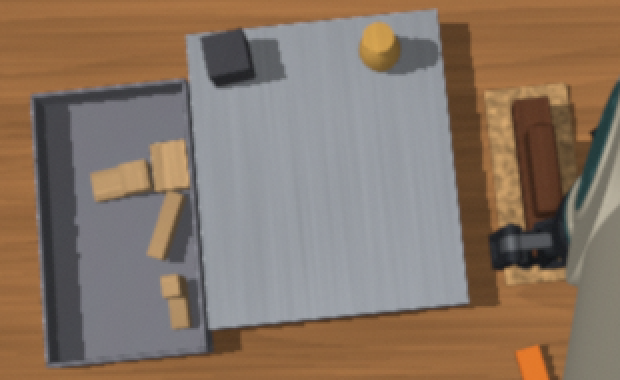

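The four chips lie in the tray (step and stub near (165,140), strip (225,165), ell (300,175)), clear of the plate. The vase and cube haven't moved, and the scraper stands on the pad.

```bash
python3 -c "
from cell import ctrl
print(ctrl.finish_job())"
```

```text
the job is handed in; nothing more can be done
None
```

I handed the job in at about 15 s on the robot's clock: all four offcuts are in the tray, the vase and cube stand where they began, and the scraper is released upright on its cork pad; no verdict came back.

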